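Change over the fastener cases: shut the small one, flip the large one open

ROBOT

A 6-joint arm with a two-finger parallel gripper is mounted at the origin on a cart in front of the work surface, level with it; the furniture and walls round the work are solid. World frame = base frame: x ahead of the robot, y to its left, z up, the work surface at z = 0. Lengths are in mm, angles in rad, forces in N, time in s.
With the tool pointing down it reaches from about 400 to 925 mm from the base axis. Payload 12.5 kg.
Tool frame: the origin (TCP) lies at the very end of the fingers, on their centre line; the grasp point (between the pads) lies 19 mm behind it; z points along the fingers, y is the line along which they close (so a half turn about z gives the same grasp; the last joint's range is limited). The gripper opens to 95 mm and grips with 3 to 60 N. Pads are 20 mm wide; open, the fingers measure 119 mm over their backs; the gripper's body (75 mm by 180 mm) begins 59 mm behind the grasp point.
Start: joints at [1.044, 0.491, 1.559, -0, 1.092, -0.106], TCP at [255.293, 570.502, 214.661] pointing down, gripper open.
Joint ranges: [-3.1, 3.1], [-0.84, 2.19], [0.05, 2.79], [-1.13, 4.28], [0.06, 2.93], [-2.69, 2.69]. Speed limits (rad/s): [2.22, 2.22, 2.79, 3.14, 3.14, 3.14].

INTERFACE

Orientations are given as [roll, pitch, yaw] about the fixed x, y, z axes, in that order (R = Rz(yaw) Ry(pitch) Rx(roll)).
In Python, from cell import env, viewer, state gives the robot as it stands (env), with the cameras (viewer) and the readings as plain functions.
- The arm moves only by the shell command python3 steer.py FILE, which reads ROWS from the file FILE. ROWS is a JSON list of rows, 1 to 5 of them, each an object with the fields xyz (a list: dx, dy, dz in mm), rz (a turn about the tool's z in rad), aperture (the opening from 0.0 (shut) to 1.0 (fully open)); a field left out counts as zero (the opening has to be given); each row is the pose to reach, as a shift and turn from the pose commanded when the command began, along the tool's axes at that moment; what a row does not reach only later rows make up. A row lasts 1/12 s, in which the tool goes at most 41.7 mm and 0.125 rad, less where a joint would pass 70% of its speed; a pose out of reach is approached as far as the arm can. The fingers move at their own pace and stop on an object; the grip force is fixed at half the most. Time passes only in rows, so rows that do not move let the fingers close. It prints the time, the measured TCP pose, the force, the opening and the grip force at its end. Input that does not fit is refused with a message, and nothing moves.
- state(): the state, without advancing time (a new reading comes with each control period).
- viewer.read_camera(name): name is "scene" or "top"; returns (picture, depth): 480x640x3 uint8, red, green, blue; 480x640 float32, mm along the optical axis (not along the pixel's ray), 0 where there is no reading.
- viewer.camera_info(name): a dict with "vertical_fov" (degrees; the focal length in pixels is half the picture's height over the tangent of half this angle, whatever the lens; pixels are square), "cx", "cy" (the principal point, pixels), "dist_coeffs" ([k1, k2, p1, p2, k3] as OpenCV has them; the pictures are not rectified), "origin" and "attitude" of the camera in the world. Camera axes: x right, y down, z forward; pixel columns grow to the right and rows downward; lengths in mm; the calibration is good to about 2 mm. A picture is of the moment at which its call begins. camera_info takes no time and is no camera call.
- env.job_done(): hands the job in; it is judged then, once.
The state is a dict: "t": time; "joints": joint angles; "qvel": joint speeds; "tau": joint torques, N m; "eef_pos": TCP position; "tcp_rot": TCP orientation; "ft_force": force on the tool from outside, world axes, zero at the start; "moment": the same for the moment, N m; "opening": opening from 0.0 (shut) to 1.0 (fully open); "grip_force": force on a finger pad.
Only numpy, scipy, OpenCV 4.12 (cv2) and the standard library are available. Lean on these libraries where they do the work, as an engineer would, in place of code of your own. Each camera call takes 0.05 s, during which the arm holds its last target. There are 200 camera calls.

TASK

Change the two grey steel fastener cases over for the next job: flip the open lid of the small case shut, and push the lid of the large case (its lip at the front gives a fingertip room) up and back past upright, so that it rests open by itself. Only push, gently, with the fingers: grip and lift nothing, and leave both cases and everything else on the bench where they stand.

Things in the scene. Friction and masses are not known exactly. Their poses are not given: they have to be found in the camera images.
- case_large: The larger of two grey sheet-steel fastener cases, 130 mm deep (its x), 230 mm wide (its y), 75 mm high without lid, about 3.5 kg, standing loose. Origin: centre of its underside; its x points from the lip side (towards the robot, within 15 degrees) to the hinge side, z up. Hinge axis: its far top edge, 65 mm behind the centre, 75 mm up.
- lid_large (a joint): Lid of the larger case, a flat 0.25 kg steel plate 4 mm thick that turns freely on the hinge: 0 = shut, 1.57 = upright, 1.95 = open, leaning back on its stop. No catch, no spring: it falls shut from below 1.4 rad and falls open by itself from 1.65 rad on.
- lip_large (a point): Middle of the free edge of the lip on the larger case's lid: a tongue 60 mm wide, 3 mm thick, at the middle of the lid's free edge. With the lid shut it stands out 29 mm in front of the case, bent up 25 degrees, its edge 16 mm above the case's rim, so a fingertip fits under it from in front. This point is 160 mm from the hinge axis and moves with the lid.
- case_small: The smaller of two grey sheet-steel fastener cases, 100 mm deep (its x), 150 mm wide (its y), 60 mm high without lid, about 2.5 kg, standing loose. Origin: centre of its underside; its x points from the lip side (towards the robot, within 15 degrees) to the hinge side, z up. Hinge axis: its far top edge, 50 mm behind the centre, 60 mm up.
- lid_small (a joint): Lid of the smaller case, a flat 0.14 kg steel plate 4 mm thick that turns freely on the hinge: 0 = shut, 1.57 = upright, 1.95 = open, leaning back on its stop. No catch, no spring: it falls shut from below 1.4 rad and falls open by itself from 1.65 rad on.
- lip_small (a point): Middle of the free edge of the lip on the smaller case's lid: a tongue 60 mm wide, 3 mm thick, at the middle of the lid's free edge. With the lid shut it stands out 29 mm in front of the case, bent up 25 degrees, its edge 16 mm above the case's rim, so a fingertip fits under it from in front. This point is 130 mm from the hinge axis and moves with the lid.
- tape_black: Bystander: black insulating tape roll lying flat, 66 mm across, 19 mm high. Origin: centre of its underside.
- nut: Bystander: steel hexagon nut, 24x27x13 mm. Origin: centre of its underside.
- marker: Bystander: blue and black felt marker lying down, 120 mm long, 13 mm high. Origin: centre of its underside.
- sanding_block: Bystander: cork sanding block, 66x100x27 mm. Origin: centre of its underside.
- torch: Bystander: aluminium torch lying down, 160 mm long, 31 mm high. Origin: centre of its underside.
- tape_measure: Bystander: yellow tape measure, 36x88x69 mm. Origin: centre of its underside.

How it is judged:
By the outcome, as a careful person would: the job done as asked, in the order asked, and still so for the second after the job is handed in, with the robot touching nothing.
It also fails if it takes over 54 s, if anything falls off the work surface, if the arm or the gripper's body presses on something with over 40 N, if the wrist force passes 120 N, or if a joint passes its speed limit or range.

## Working session

There is one attempt and no reset: what is moved stays moved. The work goes in short steps, Python scripts to look and compute and a shell command to move; the robot and the scene stay as the last step left them, time stands still between calls to the robot, and variables do not carry over. Pictures are saved under pics/ and viewed, at most 10 in all, crops included, and the job is handed in when it is done.

```bash
ls; mkdir -p pics; python3 - <<'E'
from cell import env, viewer, state
import cv2
for n in ("scene","top"):
    p,d=viewer.read_camera(n); cv2.imwrite(f"pics/{n}0.png",p[:,:,::-1]); 
    import numpy as np; np.save(f"pics/{n}0.npy",d); print(n,viewer.camera_info(n),(d>0).mean())
print(state())
E
```

```text
cell.py
pics
steer.py
scene {'vertical_fov': 51.32316412016161, 'cx': 326.90784410994314, 'cy': 238.1829439887251, 'dist_coeffs': array([-0.11002034,  0.        ,  0.        ,  0.        ,  0.        ]), 'origin': array([ 588.12499242,  595.68407476, 1184.71859159]), 'attitude': array([-2.65551839, -0.00789053, -3.12827903])} 0.9960677083333334
top {'vertical_fov': 43.5789255668351, 'cx': 323.0240648728824, 'cy': 242.0474369547012, 'dist_coeffs': array([-0.06749174,  0.        ,  0.        ,  0.        ,  0.        ]), 'origin': array([ 4.80642924e+02, -1.57123773e-01,  1.80225587e+03]), 'attitude': array([-3.0760173 ,  0.00436184, -1.57369876])} 0.9956998697916667
{'t': 0.1, 'joints': array([ 1.04440779e+00,  4.91490989e-01,  1.55935389e+00,  8.98383479e-06,
        1.09170166e+00, -1.05633856e-01]), 'qvel': array([-0.0002535 , -0.00146888, -0.00181323,  0.0018989 ,  0.00190245,
        0.00079442]), 'tau': array([ 1.59478237e-03, -6.13624620e+01, -2.58604574e+01,  6.93390286e-02,
        4.69871261e-02,  3.91599986e-05]), 'eef_pos': array([255.17746816, 570.31751742, 214.13725872]), 'tcp_rot': array([-3.14064493e+00, -1.08499164e-04,  2.72083378e+00]), 'ft_force': array([0.40512435, 0.59180143, 1.20117277]), 'moment': array([-0.0151245 ,  0.01611788,  0.01167231]), 'grip_force': 0.0, 'opening': 0.9970279484414962}
```

View pics/scene0.png

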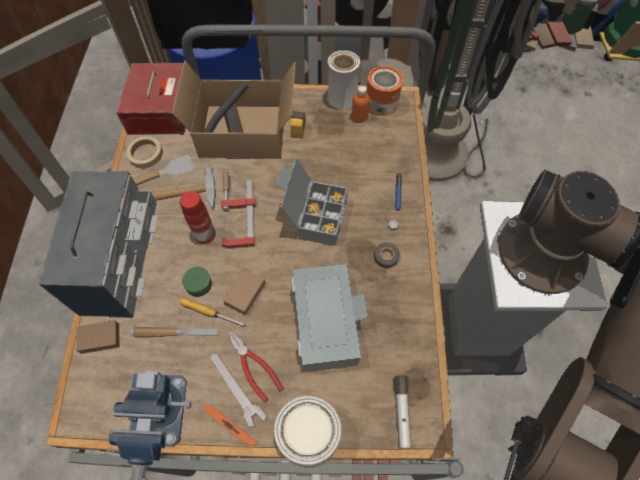

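View pics/top0.png

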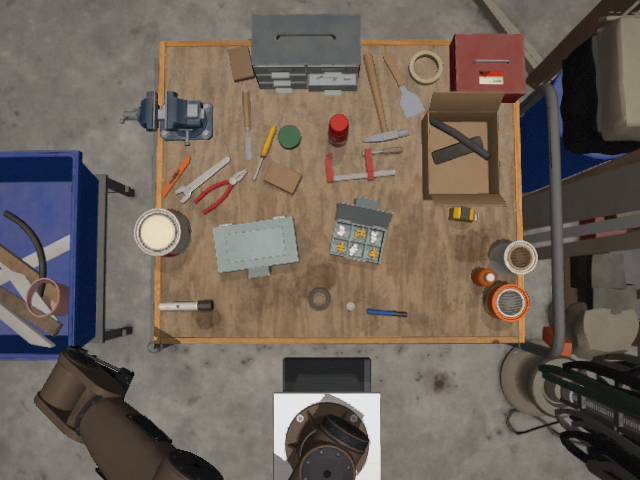

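The scene view shows the large case shut (lip at about (360,307)) and the small case open (lid at about (297,195)). In the top view the large case is centred near (257,245), lip at (258,270). The small case is near (358,240), with its lid leaning back at (364,215).

```bash
cat > h.py <<'E'
import numpy as np, cv2
from scipy.spatial.transform import Rotation as R
from cell import env, viewer, state
def K(c):
    f=240/np.tan(np.radians(c["vertical_fov"])/2)
    return np.array([[f,0,c["cx"]],[0,f,c["cy"]],[0,0,1]])
def cloud(n,d=None):
    c=viewer.camera_info(n)
    if d is None: d=viewer.read_camera(n)[1]
    v,u=np.mgrid[0:480,0:640]
    p=cv2.undistortPoints(np.stack([u,v],-1).reshape(-1,1,2).astype(float),K(c),c["dist_coeffs"]).reshape(480,640,2)
    P=np.dstack([p,np.ones((480,640))])*d[...,None]
    return P@R.from_euler("xyz",c["attitude"]).as_matrix().T+c["origin"]
E
python3 - <<'E'
from h import *
for n,big,sm in (("top",(200,205,310,285),(320,195,400,270)),("scene",(280,255,375,375),(270,155,355,250))):
    P=cloud(n,np.load(f"pics/{n}0.npy"))
    def crop(b): return P[b[1]:b[3],b[0]:b[2]].reshape(-1,3)
    a=crop(big); t=a[(a[:,2]>70)&(a[:,2]<88)]
    print(n,"table z",np.median(a[a[:,2]<15][:,2]),"lid z",np.median(t[:,2]))
    print(" large all",cv2.minAreaRect(t[:,:2].astype(np.float32)))
    m=cv2.boxPoints(cv2.minAreaRect(t[:,:2].astype(np.float32))); print(m.round(0).tolist())
    l=t[t[:,2]>np.median(t[:,2])+5]; print(" lip",len(l),l.mean(0) if len(l) else 0, l.min(0) if len(l) else 0)
    s=crop(sm); hi=s[s[:,2]>75]; print(" small lid",len(hi),hi.min(0),hi.max(0)); 
    lo=s[(s[:,2]>50)&(s[:,2]<66)]; r=cv2.minAreaRect(lo[:,:2].astype(np.float32)); print(r,cv2.boxPoints(r).round(0).tolist())
    al=s[(s[:,2]>20)&(s[:,2]<66)]; r=cv2.minAreaRect(al[:,:2].astype(np.float32)); print(r)
    c=hi.mean(0); w=np.linalg.svd(hi-c,full_matrices=False)[2]; print(" plane",c,w[2])
    top=hi[hi[:,2]>hi[:,2].max()-12]; print(" top",top.mean(0),top.max(0))
E
```

```text
top table z 1.2301839510208765 lid z 80.76187449811096
 large all ((576.885498046875, 200.66867065429688), (165.854248046875, 234.67764282226562), 7.864284515380859)
[[479.0, 306.0], [511.0, 73.0], [675.0, 96.0], [643.0, 328.0]]
 lip 325 [584.81109372 197.0309847   86.7241065 ] [493.83987248  84.4183161   85.76963717]
 small lid 1054 [ 480.64292442 -184.55178943   75.02364996] [ 7.11234627e+02 -1.57123773e-01  1.80225587e+03]
((599.4725952148438, -93.3143081665039), (149.08682250976562, 106.71749114990234), 78.14335632324219) [[532.0, -155.0], [636.0, -177.0], [667.0, -31.0], [563.0, -9.0]]
((598.2845458984375, -93.6937255859375), (148.7657928466797, 108.65290832519531), 78.98645782470703)
 plane [ 667.10203195 -105.77625479  182.47715698] [ 0.97368863 -0.19389593  0.11972812]
 top [ 4.80642924e+02 -1.57123773e-01  1.80225587e+03] [ 4.80642924e+02 -1.57123773e-01  1.80225587e+03]
scene table z -0.4821538174617217 lid z 79.27366425799289
 large all ((580.2696533203125, 202.98899841308594), (162.63197326660156, 236.90695190429688), 8.312444686889648)
[[483.0, 308.0], [517.0, 74.0], [678.0, 98.0], [644.0, 332.0]]
 lip 148 [548.25270289 201.20113881  85.58522961] [496.62183624 113.39421286  84.27790803]
 small lid 1217 [ 588.12499242 -184.82122011   75.088291  ] [ 712.91186496  595.68407476 1184.71859159]
((602.2520751953125, -91.7658920288086), (154.67218017578125, 106.5002212524414), 78.39924621582031) [[535.0, -157.0], [639.0, -178.0], [670.0, -27.0], [566.0, -5.0]]
((625.28662109375, -159.0686798095703), (164.09799194335938, 329.7685241699219), 18.651124954223633)
 plane [674.50308626 -84.50220177 154.94225199] [ 0.99652558 -0.01633249  0.08167018]
 top [ 588.12499242  595.68407476 1184.71859159] [ 588.12499242  595.68407476 1184.71859159]
```

```bash
cat >> h.py <<'E'
def to(x,y,z,yaw=None):
    s=state(); r=R.from_euler("xyz",s["tcp_rot"])
    print("t",round(s["t"],2),"at",s["eef_pos"].round(1),"yaw",s["tcp_rot"][2].round(3),"F",s["ft_force"].round(1))
    print("shift",r.inv().apply(np.array([x,y,z])-s["eef_pos"]).round(1), "turn", None if yaw is None else round((s["tcp_rot"][2]-yaw+np.pi)%(2*np.pi)-np.pi,3))
E
python3 - <<'E'
from h import *
for n in("top","scene"):
    P=cloud(n,np.load(f"pics/{n}0.npy")).reshape(-1,3); P=P[P[:,2]<1000]
    def fr(o,yaw): 
        c,s=np.cos(yaw),np.sin(yaw); q=P-[*o,0]; return np.c_[q[:,0]*c+q[:,1]*s,-q[:,0]*s+q[:,1]*c,q[:,2]]
    S=fr((598,-92),-.208); L=fr((596,204),.137)
    m=(abs(S[:,1])<90)&(S[:,0]>30)&(S[:,0]<220); A=S[m]
    for x in range(30,220,10): 
        b=A[(A[:,0]>=x)&(A[:,0]<x+10)]; print(x,b[:,2].max().round() if len(b) else None,end="; ")
    t=A[(A[:,2]>100)]; print("\nsmall lid y",t[:,1].min(),t[:,1].max(),"tip",t[t[:,0].argmax()],"hi",t[t[:,2].argmax()]); t=t[t[:,2]>155]; print(t.mean(0),len(t))
    l=L[(L[:,0]<-70)&(L[:,0]>-110)&(abs(L[:,1])<60)&(L[:,2]>60)]; print("lip: ",l.min(0),l.max(0),l[:,1].mean(), l[l[:,0]<-85].mean(0))
    g=L[(abs(L[:,1])<120)&(L[:,2]>60)&(L[:,2]<90)&(abs(L[:,0])<90)]; print("L ext",np.percentile(g,[.5,99.5],axis=0).round(1).tolist())
    m=(P[:,0]>300)&(P[:,0]<800)&(abs(P[:,1])<420);print("maxz",P[m][:,2].max())
to(255,570,300,2.93)
E
```

```text
30 67.0; 40 74.0; 50 98.0; 60 127.0; 70 144.0; 80 166.0; 90 175.0; 100 187.0; 110 179.0; 120 12.0; 130 15.0; 140 13.0; 150 12.0; 160 16.0; 170 25.0; 180 22.0; 190 30.0; 200 31.0; 210 27.0; 
small lid y -76.9006813080689 74.12357762875364 tip [111.63932576 -21.436339   169.91581737] hi [108.93957474   7.09188991 186.72010229]
[ 98.49919516  -4.04475238 165.74284688] 215
lip:  [-102.91186732  -58.66217174   69.98000092] [-70.02466272  58.67956773 101.93936435] -0.8091838930917551 [-94.07834963  -1.0666472   89.75502775]
L ext [[-86.5, -116.7, 69.7], [60.9, 115.1, 89.5]]
maxz 199.51232997163743
30 64.0; 40 65.0; 50 86.0; 60 110.0; 70 134.0; 80 157.0; 90 169.0; 100 177.0; 110 177.0; 120 7.0; 130 5.0; 140 5.0; 150 6.0; 160 5.0; 170 15.0; 180 18.0; 190 22.0; 200 22.0; 210 21.0; 
small lid y -76.73080314593405 80.03640819611097 tip [112.07156792 -28.44506097 173.06799293] hi [110.37856577  14.0230878  176.7535708 ]
[101.39986765   2.18305787 165.79971278] 208
lip:  [-100.20271449  -56.58346111   74.31442579] [-70.04771587  58.90342316  96.41331028] 2.172842300318997 [-92.57760205   1.86234538  88.91100776]
L ext [[-86.7, -113.2, 64.3], [62.8, 117.9, 86.9]]
maxz 194.39645537265199
t 0.1 at [255.2 570.3 214.1] yaw 2.721 F [0.4 0.6 1.2]
shift [  0.   -0.4 -85.9] turn -0.209
```

```bash
echo '[{"xyz":[-150, -90, -86], "rz":-0.21, "aperture":0}, {"xyz":[-150, -90, -86], "rz":-0.21, "aperture":0}, {"xyz":[-150, -90, -86], "rz":-0.21, "aperture":0}, {"xyz":[-150, -90, -86], "rz":-0.21, "aperture":0}, {"xyz":[-150, -90, -86], "rz":-0.21, "aperture":0}]' > rows.txt && python3 steer.py rows.txt; python3 -c "
from h import *; to(740,-122,300,2.933)"
```

```text
t: 0.52
eef_pos: [356.7, 424.9, 302.1]
tcp_rot: [3.141, 0.001, 2.93]
ft_force: [-0.3, -0.1, 0.0]
opening: 0.704
grip_force: 0.0
t 0.52 at [356.7 424.9 302.1] yaw 2.93 F [-0.3 -0.1  0. ]
shift [-489.5 -454.3    2.2] turn -0.003
```

```bash
echo '[{"xyz":[-145, -135, 0], "aperture":0}, {"xyz":[-145, -135, 0], "aperture":0}, {"xyz":[-145, -135, 0], "aperture":0}, {"xyz":[-145, -135, 0], "aperture":0}, {"xyz":[-145, -135, 0], "aperture":0}]' > rows.txt && python3 steer.py rows.txt; echo '[{"xyz":[-145, -135, 0], "aperture":0}, {"xyz":[-145, -135, 0], "aperture":0}, {"xyz":[-145, -135, 0], "aperture":0}, {"xyz":[-145, -135, 0], "aperture":0}, {"xyz":[-145, -135, 0], "aperture":0}]' > rows.txt && python3 steer.py rows.txt; echo '[{"xyz":[-145, -135, 0], "aperture":0}, {"xyz":[-145, -135, 0], "aperture":0}, {"xyz":[-145, -135, 0], "aperture":0}, {"xyz":[-145, -135, 0], "aperture":0}, {"xyz":[-145, -135, 0], "aperture":0}]' > rows.txt && python3 steer.py rows.txt;  python3 -c "
from h import *; to(740,-122,300,2.933)"
```

```text
t: 0.93
eef_pos: [470.1, 262.2, 300.5]
tcp_rot: [-3.141, -0.0, 2.93]
ft_force: [-0.3, 0.2, 0.1]
opening: 0.355
grip_force: 0.0
t: 1.35
eef_pos: [583.8, 99.6, 300.3]
tcp_rot: [-3.141, -0.0, 2.93]
ft_force: [-0.2, 0.0, -0.7]
opening: 0.024
grip_force: 0.0
t: 1.77
eef_pos: [697.2, -62.9, 299.9]
tcp_rot: [-3.141, -0.001, 2.93]
ft_force: [0.1, -0.0, -0.4]
opening: 0.003
grip_force: 0.0
t 1.77 at [697.2 -62.9 299.9] yaw 2.93 F [ 0.1 -0.  -0.4]
shift [-54.3 -48.7  -0.1] turn -0.003
```

```bash
echo '[{"xyz":[-40, -40, 0], "aperture":0}, {"xyz":[-40, -40, 0], "aperture":0}, {"xyz":[-40, -40, 0], "aperture":0}, {"xyz":[-40, -40, 0], "aperture":0}]' > rows.txt && python3 steer.py rows.txt; python3 -c "
from h import *; to(740,-122,150,2.933)"
```

```text
t: 2.1
eef_pos: [726.7, -108.0, 299.4]
tcp_rot: [3.141, -0.002, 2.929]
ft_force: [-0.1, 0.5, -0.4]
opening: 0.005
grip_force: 0.0
t 2.1 at [ 726.7 -108.   299.4] yaw 2.929 F [-0.1  0.5 -0.4]
shift [-16.2 -10.9 149.4] turn -0.004
```

```bash
echo '[{"xyz":[-17, -11, 0], "aperture":0}, {"xyz":[-17, -11, 40], "aperture":0}, {"xyz":[-17, -11, 80], "aperture":0}, {"xyz":[-17, -11, 115], "aperture":0}, {"xyz":[-17, -11, 149], "aperture":0}]' > rows.txt && python3 steer.py rows.txt;echo '[{"aperture":0}, {"aperture":0}]' > rows.txt && python3 steer.py rows.txt; python3 -c "
from h import *; to(740,-122,150,2.933)
p,d=viewer.read_camera('scene'); cv2.imwrite('pics/s1.png',cv2.resize(p[120:300,220:460,::-1],None,fx=3,fy=3))"
```

```text
t: 2.52
eef_pos: [740.2, -119.9, 150.3]
tcp_rot: [3.141, -0.0, 2.932]
ft_force: [0.5, -0.3, 0.2]
opening: 0.002
grip_force: 0.0
t: 2.68
eef_pos: [740.5, -120.4, 151.2]
tcp_rot: [3.141, -0.003, 2.932]
ft_force: [0.6, 0.2, 0.4]
opening: 0.002
grip_force: 0.0
t 2.68 at [ 740.5 -120.4  151.2] yaw 2.932 F [0.6 0.2 0.4]
shift [ 0.2 -1.7  1.2] turn -0.001
```

View pics/s1.png

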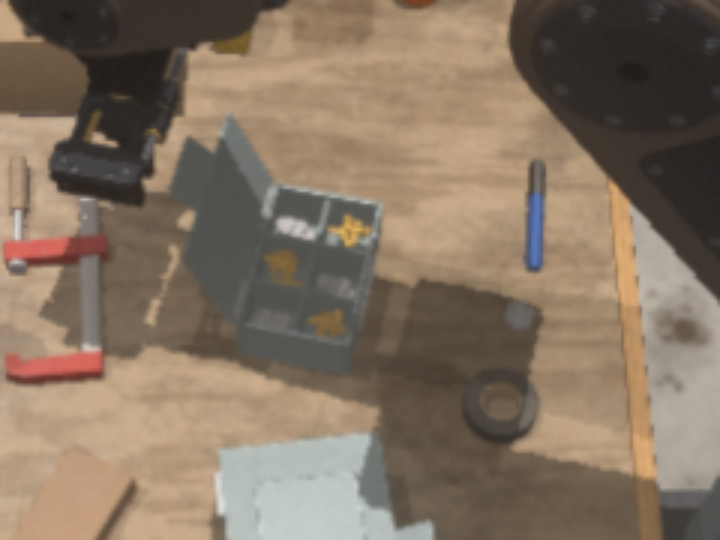

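The gripper (crop (100,180)) is behind the open lid, clear of the lip at (195,170). I'll push forward slowly.

```bash
echo '[{"xyz":[6, 0, 0], "aperture":0}, {"xyz":[12, 0, 0], "aperture":0}, {"xyz":[18, 0, 0], "aperture":0}, {"xyz":[22, 0, 0], "aperture":0}, {"xyz":[26, 0, 0], "aperture":0}]' > rows.txt && python3 steer.py rows.txt; echo '[{"xyz":[5, 0, 0], "aperture":0}, {"xyz":[10, 0, 0], "aperture":0}, {"xyz":[15, 0, 0], "aperture":0}, {"xyz":[20, 0, 0], "aperture":0}, {"xyz":[25, 0, 0], "aperture":0}]' > rows.txt && python3 steer.py rows.txt;python3 -c "
from h import *; to(740,-122,150,2.933)
p,d=viewer.read_camera('scene'); cv2.imwrite('pics/s2.png',cv2.resize(p[120:300,220:460,::-1],None,fx=3,fy=3))"
```

```text
t: 3.15
eef_pos: [715.4, -116.3, 152.7]
tcp_rot: [3.142, 0.002, 2.931]
ft_force: [0.8, 0.1, 0.1]
opening: 0.005
grip_force: 0.3
t: 3.57
eef_pos: [690.7, -111.0, 151.5]
tcp_rot: [3.142, -0.0, 2.931]
ft_force: [0.3, 0.9, -0.0]
opening: 0.004
grip_force: 0.1
t 3.57 at [ 690.7 -111.   151.5] yaw 2.931 F [ 0.3  0.9 -0. ]
shift [-50.5  -0.4   1.5] turn -0.002
```

View pics/s2.png

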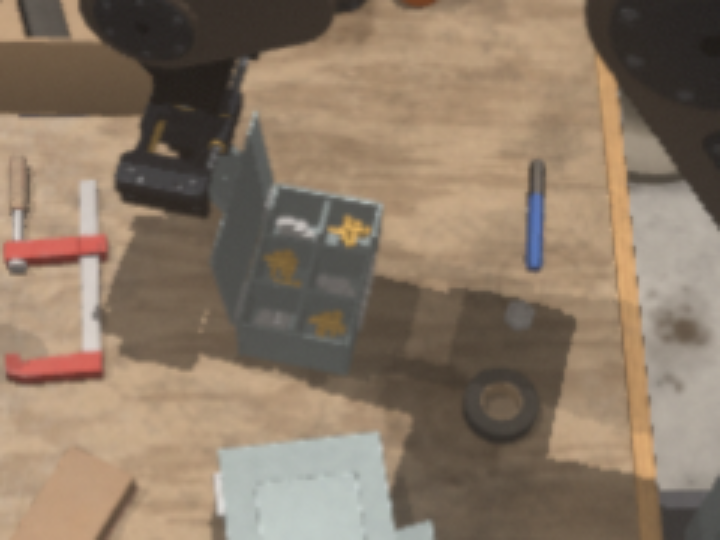

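The lid is being pushed up by its lip (crop (225,180)) and the case hasn't moved. I'll carry on.

```bash
for i in 1; do echo '[{"xyz":[5, 0, 0], "aperture":0}, {"xyz":[10, 0, 0], "aperture":0}, {"xyz":[15, 0, 0], "aperture":0}, {"xyz":[20, 0, 0], "aperture":0}, {"xyz":[25, 0, 0], "aperture":0}]' > rows.txt && python3 steer.py rows.txt; done; echo '[{"xyz":[5, 0, 0], "aperture":0}, {"xyz":[10, 0, 0], "aperture":0}, {"xyz":[15, 0, 0], "aperture":0}, {"xyz":[20, 0, 0], "aperture":0}, {"xyz":[25, 0, 0], "aperture":0}]' > rows.txt && python3 steer.py rows.txt; echo '[{"xyz":[5, 0, 0], "aperture":0}, {"xyz":[10, 0, 0], "aperture":0}, {"xyz":[15, 0, 0], "aperture":0}, {"xyz":[20, 0, 0], "aperture":0}, {"xyz":[25, 0, 0], "aperture":0}]' > rows.txt && python3 steer.py rows.txt;echo '[{"xyz":[0, 0, -20], "aperture":0}, {"xyz":[0, 0, -40], "aperture":0}, {"xyz":[0, 0, -60], "aperture":0}, {"xyz":[0, 0, -60], "aperture":0}, {"xyz":[0, 0, -60], "aperture":0}]' > rows.txt && python3 steer.py rows.txt; python3 -c "
from h import *; to(740,-122,150,2.933)
p,d=viewer.read_camera('scene'); cv2.imwrite('pics/s3.png',cv2.resize(p[120:300,220:460,::-1],None,fx=3,fy=3))"
```

```text
t: 4.03
eef_pos: [666.3, -105.7, 151.6]
tcp_rot: [3.141, -0.0, 2.931]
ft_force: [0.9, -0.5, 0.0]
opening: 0.004
grip_force: 0.0
t: 4.45
eef_pos: [641.9, -100.5, 151.6]
tcp_rot: [3.142, 0.0, 2.931]
ft_force: [-0.5, -0.4, -0.7]
opening: 0.006
grip_force: 0.0
t: 4.87
eef_pos: [617.5, -95.3, 151.6]
tcp_rot: [3.142, 0.0, 2.931]
ft_force: [0.3, 1.0, 1.7]
opening: 0.005
grip_force: 0.0
t: 5.28
eef_pos: [618.0, -95.4, 212.4]
tcp_rot: [3.142, 0.002, 2.931]
ft_force: [-0.3, 1.5, -0.7]
opening: 0.007
grip_force: 0.0
t 5.28 at [618.  -95.4 212.4] yaw 2.931 F [-0.3  1.5 -0.7]
shift [-124.8   -0.5   62.6] turn -0.002
```

View pics/s3.png

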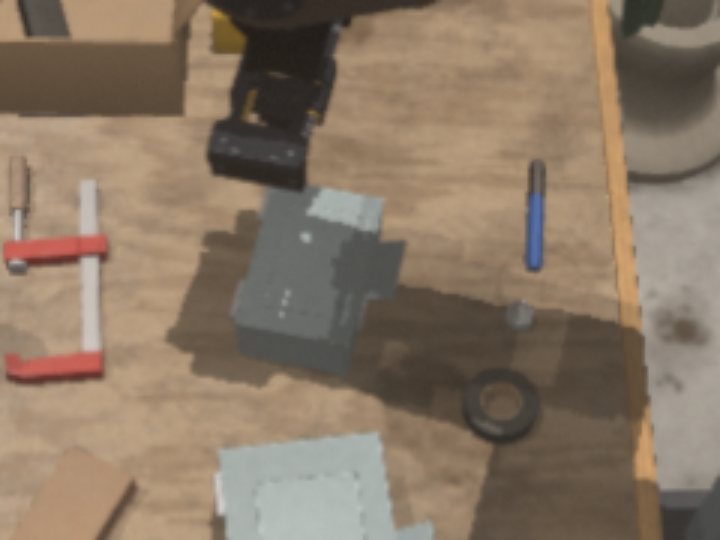

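The small case is shut, with its lip at (390,265) in the crop, and still in place. Next I'll go to the front of the large lip.

```bash
python3 -c "
from h import *; to(473,187,212,3.279)"; echo '[{"rz":-0.12, "aperture":0}, {"rz":-0.24, "aperture":0}, {"rz":-0.347, "aperture":0}, {"rz":-0.347, "aperture":0}, {"rz":-0.347, "aperture":0}]' > rows.txt && python3 steer.py rows.txt;python3 -c "
from h import *; to(473,187,212,3.279)"
```

```text
t 5.33 at [617.6 -95.3 211.3] yaw 2.931 F [ 0.4 -0.9  0. ]
shift [200.4 245.8  -0.7] turn -0.348
t: 5.75
eef_pos: [617.5, -95.3, 210.5]
tcp_rot: [3.141, -0.001, -3.009]
ft_force: [-0.9, 0.6, -0.0]
opening: 0.003
grip_force: 0.0
t 5.75 at [617.5 -95.3 210.5] yaw -3.009 F [-0.9  0.6 -0. ]
shift [105.9 299.   -1.1] turn -0.005
```

```bash
echo '[{"xyz":[14, 38, 0], "aperture":0}, {"xyz":[28, 76, 0], "aperture":0}, {"xyz":[42, 114, 0], "aperture":0}, {"xyz":[54, 152, 0], "aperture":0}, {"xyz":[66, 190, 0], "aperture":0}]' > rows.txt && python3 steer.py rows.txt; echo '[{"xyz":[14, 36, 0], "aperture":0}, {"xyz":[28, 72, 0], "aperture":0}, {"xyz":[40, 109, 0], "aperture":0}, {"xyz":[40, 109, 0], "aperture":0}, {"xyz":[40, 109, 0], "aperture":0}]' > rows.txt && python3 steer.py rows.txt;python3 -c "
from h import *; to(473,187,78,3.279)"
```

```text
t: 6.17
eef_pos: [525.4, 85.2, 211.2]
tcp_rot: [3.141, -0.001, -3.01]
ft_force: [0.1, -0.4, 0.4]
opening: 0.003
grip_force: 0.0
t: 6.58
eef_pos: [471.3, 187.9, 211.4]
tcp_rot: [3.142, -0.0, -3.005]
ft_force: [-0.3, -0.7, 0.1]
opening: 0.005
grip_force: 0.0
t 6.58 at [471.3 187.9 211.4] yaw -3.005 F [-0.3 -0.7  0.1]
shift [ -1.6  -1.1 133.4] turn -0.001
```

```bash
echo '[{"xyz":[0, 0, 30], "aperture":0}, {"xyz":[0, 0, 60], "aperture":0}, {"xyz":[0, 0, 90], "aperture":0}, {"xyz":[0, 0, 115], "aperture":0}, {"xyz":[0, 0, 133], "aperture":0}]' > rows.txt && python3 steer.py rows.txt; echo '[{"xyz":[-5, 0, 0], "aperture":0}, {"xyz":[-10, 0, 0], "aperture":0}, {"xyz":[-15, 0, 0], "aperture":0}, {"xyz":[-17, 0, 0], "aperture":0}, {"xyz":[-17, 0, 0], "aperture":0}]' > rows.txt && python3 steer.py rows.txt; echo '[{"xyz":[-1, 0, 0], "aperture":0}, {"xyz":[-2, 0, 0], "aperture":0}, {"xyz":[-3, 0, 0], "aperture":0}, {"xyz":[-3, 0, 0], "aperture":0}]' > rows.txt && python3 steer.py rows.txt;python3 -c "
from h import *; to(473,187,78,3.279)
p,d=viewer.read_camera('scene'); cv2.imwrite('pics/s4.png',cv2.resize(p[220:400,240:480,::-1],None,fx=3,fy=3))"
```

```text
t: 7.0
eef_pos: [472.2, 185.1, 76.2]
tcp_rot: [-3.141, -0.002, -3.009]
ft_force: [-0.1, -0.2, -0.3]
opening: 0.005
grip_force: 0.0
t: 7.42
eef_pos: [486.8, 187.7, 79.0]
tcp_rot: [-3.141, -0.007, -3.007]
ft_force: [-13.2, -3.5, 1.9]
opening: 0.006
grip_force: 6.9
t: 7.75
eef_pos: [489.0, 188.1, 79.0]
tcp_rot: [-3.141, -0.008, -3.007]
ft_force: [-16.8, -3.2, 1.3]
opening: 0.003
grip_force: 8.2
t 7.75 at [489.  188.1  79. ] yaw -3.007 F [-16.8  -3.2   1.3]
shift [16.   1.1  1.1] turn -0.002
```

View pics/s4.png

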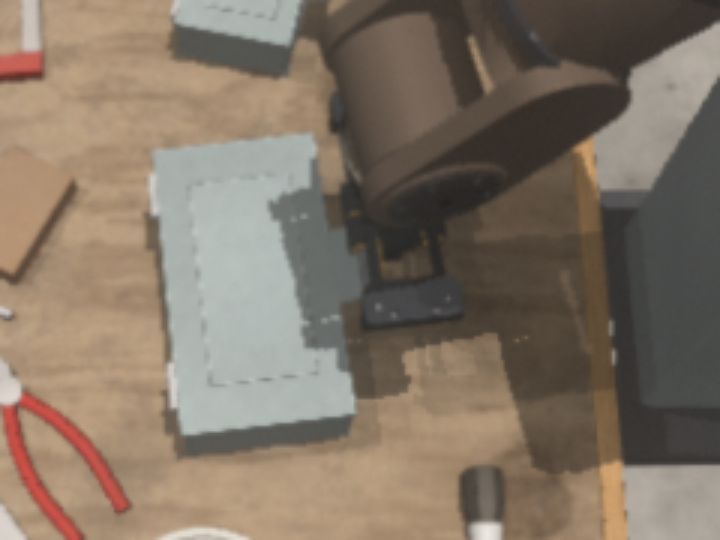

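The fingers bear on the lip edge (crop (360,285)) with 17 N. I'll ease off slightly and lift by friction.

```bash
echo '[{"xyz":[0.5, 0, -2], "aperture":0}, {"xyz":[1, 0, -4], "aperture":0}, {"xyz":[1, 0, -6], "aperture":0}, {"xyz":[1, 0, -8], "aperture":0}, {"xyz":[1, 0, -10], "aperture":0}]' > rows.txt && python3 steer.py rows.txt;python3 -c "
from h import *; to(473,187,78,3.279)
P=cloud('scene').reshape(-1,3); c,s=np.cos(.137),np.sin(.137); q=P-[596,204,0]; L=np.c_[q[:,0]*c+q[:,1]*s,-q[:,0]*s+q[:,1]*c,q[:,2]]
for x in (-50,-20,10,40): 
  b=L[(abs(L[:,0]-x)<8)&(L[:,1]>60)&(L[:,1]<105)]; print(x,np.median(b[:,2]).round(1))
g=L[(abs(L[:,1])<120)&(L[:,2]>60)&(L[:,2]<90)&(abs(L[:,0])<90)]; print(np.percentile(g,[.5,99.5],axis=0).round(1).tolist())"
```

```text
t: 8.22
eef_pos: [490.1, 188.3, 89.8]
tcp_rot: [-3.141, -0.003, -3.007]
ft_force: [-7.2, -2.3, 0.4]
opening: 0.004
grip_force: 4.0
t 8.22 at [490.1 188.3  89.8] yaw -3.007 F [-7.2 -2.3  0.4]
shift [17.1  1.  11.8] turn -0.003
-50 86.9
-20 85.1
10 83.6
40 81.0
[[-67.0, -113.0, 64.6], [67.8, 118.0, 89.8]]
```

```bash
cat >> h.py <<'E'
def lid():
    s=state(); print("t",round(s["t"],2),"at",s["eef_pos"].round(1),"F",s["ft_force"].round(1))
    c,sn=np.cos(.137),np.sin(.137)
    for nm,d in (("0",np.load("pics/scene0.npy")),("now",None)):
        q=cloud("scene",d).reshape(-1,3)-[596,204,0]; L=np.c_[q[:,0]*c+q[:,1]*sn,-q[:,0]*sn+q[:,1]*c,q[:,2]]
        b=L[(L[:,0]>-90)&(L[:,0]<140)&(L[:,1]>60)&(L[:,1]<105)&(L[:,2]>75)]
        k=b[b[:,0]<55] if nm=="0" or np.ptp(b[:,2])<70 else b
        e=b[b[:,2]<86]
        g=b-b.mean(0); w=np.linalg.svd(g[:,[0,2]],full_matrices=False)[2][0]; w=w*np.sign(w[1]) 
        f=L[(L[:,2]>20)&(L[:,2]<60)&(L[:,1]>60)&(L[:,1]<130)&(abs(L[:,0])<90)]
        print(nm,"angle",np.arctan2(w[1],-w[0]).round(3),"rear x",b[:,0].max().round(1),"side wall y",np.median(f[:,1]).round(1),np.percentile(f[:,0],[2,98]).round(1))
E
echo '[{"xyz":[-1, 0, -4], "aperture":0}, {"xyz":[-2, 0, -8], "aperture":0}, {"xyz":[-3, 0, -13], "aperture":0}, {"xyz":[-4.5, 0, -17], "aperture":0}, {"xyz":[-6, 0, -21], "aperture":0}]' > rows.txt && python3 steer.py rows.txt;python3 -c "
from h import *; lid()"
```

```text
t: 8.68
eef_pos: [495.4, 189.0, 110.9]
tcp_rot: [-3.141, -0.005, -3.007]
ft_force: [-13.6, -2.6, 2.1]
opening: 0.004
grip_force: 6.5
t 8.68 at [495.4 189.  110.9] F [-13.6  -2.6   2.1]
0 angle 0.002 rear x 64.0 side wall y 116.6 [-68.4  53.8]
now angle 1.266 rear x 68.5 side wall y 116.8 [-64.   59.8]
```

```bash
cat >> h.py <<'E'
def lid(lo=-60,hi=50):
    s=state(); print("t",round(s["t"],2),"at",s["eef_pos"].round(1),"F",s["ft_force"].round(1))
    c,sn=np.cos(.137),np.sin(.137)
    q=cloud("scene").reshape(-1,3)-[596,204,0]; L=np.c_[q[:,0]*c+q[:,1]*sn,-q[:,0]*sn+q[:,1]*c,q[:,2]]
    for x in range(-80,140,20):
        b=L[(abs(L[:,0]-x)<5)&(L[:,1]>85)&(L[:,1]<108)]
        if len(b): print((x,*np.percentile(b[:,2],[10,50,90]).round()),end=" ")
    b=L[(L[:,1]>60)&(L[:,1]<105)&(L[:,2]>75)&(L[:,2]<82)&(L[:,0]>0)&(L[:,0]<90)]; f=L[(L[:,2]>20)&(L[:,2]<60)&(L[:,1]>60)&(L[:,1]<130)&(abs(L[:,0])<90)]
    print("\nrear",b[:,0].max().round(1) if len(b) else None,np.percentile(f[:,0],[2,98]).round(1))
E
echo '[{"xyz":[1, 0, 0], "aperture":0}, {"xyz":[2, 0, -1], "aperture":0}, {"xyz":[2, 0, -4], "aperture":0}, {"xyz":[1, 0, -7], "aperture":0}, {"xyz":[0, 0, -10], "aperture":0}]' > rows.txt && python3 steer.py rows.txt;python3 -c "
from h import *; lid()"
```

```text
t: 9.15
eef_pos: [497.7, 189.7, 120.7]
tcp_rot: [3.142, 0.001, -3.006]
ft_force: [-2.0, -3.0, -1.1]
opening: 0.002
grip_force: 1.0
t 9.15 at [497.7 189.7 120.7] F [-2.  -3.  -1.1]
(-80, np.float64(-3.0), np.float64(1.0), np.float64(240.0)) (-60, np.float64(28.0), np.float64(112.0), np.float64(115.0)) (-40, np.float64(104.0), np.float64(107.0), np.float64(110.0)) (-20, np.float64(99.0), np.float64(102.0), np.float64(104.0)) (0, np.float64(93.0), np.float64(95.0), np.float64(98.0)) (20, np.float64(89.0), np.float64(91.0), np.float64(94.0)) (40, np.float64(82.0), np.float64(85.0), np.float64(87.0)) (60, np.float64(76.0), np.float64(79.0), np.float64(82.0)) (80, np.float64(-2.0), np.float64(-1.0), np.float64(2.0)) (100, np.float64(-4.0), np.float64(-1.0), np.float64(2.0)) (120, np.float64(-3.0), np.float64(-1.0), np.float64(2.0)) 
rear 68.7 [-63.8  59.7]
```

```bash
echo '[{"xyz":[-1.8, 0, -4], "aperture":0}, {"xyz":[-3.5, 0, -8], "aperture":0}, {"xyz":[-5.2, 0, -11.5], "aperture":0}, {"xyz":[-7.1, 0, -15], "aperture":0}, {"xyz":[-9, 0, -19], "aperture":0}]' > rows.txt && python3 steer.py rows.txt; python3 -c "
from h import *; lid()"
```

```text
t: 9.62
eef_pos: [505.9, 190.9, 139.0]
tcp_rot: [-3.141, -0.001, -3.005]
ft_force: [-3.4, -2.9, 0.9]
opening: 0.005
grip_force: 1.8
t 9.62 at [505.9 190.9 139. ] F [-3.4 -2.9  0.9]
(-80, np.float64(-3.0), np.float64(-0.0), np.float64(259.0)) (-60, np.float64(9.0), np.float64(77.0), np.float64(258.0)) (-40, np.float64(39.0), np.float64(120.0), np.float64(124.0)) (-20, np.float64(45.0), np.float64(114.0), np.float64(117.0)) (0, np.float64(102.0), np.float64(105.0), np.float64(109.0)) (20, np.float64(94.0), np.float64(98.0), np.float64(100.0)) (40, np.float64(85.0), np.float64(89.0), np.float64(91.0)) (60, np.float64(75.0), np.float64(80.0), np.float64(83.0)) (80, np.float64(-3.0), np.float64(-0.0), np.float64(4.0)) (100, np.float64(-3.0), np.float64(-0.0), np.float64(2.0)) (120, np.float64(-4.0), np.float64(-1.0), np.float64(1.0)) 
rear 68.7 [-63.9  58.5]
```

```bash
echo '[{"xyz":[-3.3, 0, -5.6], "aperture":0}, {"xyz":[-6.8, 0, -11], "aperture":0}, {"xyz":[-10.4, 0, -16.3], "aperture":0}, {"xyz":[-14.2, 0, -21.4], "aperture":0}, {"xyz":[-18.3, 0, -26.4], "aperture":0}]' > rows.txt && python3 steer.py rows.txt; python3 -c "
from h import *; lid()"
```

```text
t: 10.08
eef_pos: [523.7, 193.4, 165.6]
tcp_rot: [-3.141, -0.001, -3.005]
ft_force: [-7.6, -3.4, 4.8]
opening: 0.007
grip_force: 3.7
t 10.08 at [523.7 193.4 165.6] F [-7.6 -3.4  4.8]
(-80, np.float64(-3.0), np.float64(1.0), np.float64(285.0)) (-60, np.float64(8.0), np.float64(63.0), np.float64(282.0)) (-40, np.float64(37.0), np.float64(148.0), np.float64(277.0)) (-20, np.float64(10.0), np.float64(135.0), np.float64(138.0)) (0, np.float64(59.0), np.float64(122.0), np.float64(126.0)) (20, np.float64(105.0), np.float64(108.0), np.float64(112.0)) (40, np.float64(91.0), np.float64(95.0), np.float64(99.0)) (60, np.float64(77.0), np.float64(81.0), np.float64(84.0)) (80, np.float64(-3.0), np.float64(-0.0), np.float64(3.0)) (100, np.float64(-3.0), np.float64(-0.0), np.float64(2.0)) (120, np.float64(-3.0), np.float64(-1.0), np.float64(2.0)) 
rear 68.7 [-62.9  58.3]
```

```bash
echo '[{"xyz":[-4, 0, -4.8], "aperture":0}, {"xyz":[-8.2, 0, -9.4], "aperture":0}, {"xyz":[-12.7, 0, -13.9], "aperture":0}, {"xyz":[-17.5, 0, -18.1], "aperture":0}, {"xyz":[-22.4, 0, -22.2], "aperture":0}]' > rows.txt && python3 steer.py rows.txt; echo '[{"xyz":[-5.1, 0, -3.9], "aperture":0}, {"xyz":[-10.4, 0, -7.6], "aperture":0}, {"xyz":[-15.8, 0, -11], "aperture":0}, {"xyz":[-21.3, 0, -14.3], "aperture":0}, {"xyz":[-27, 0, -17.3], "aperture":0}]' > rows.txt && python3 steer.py rows.txt; python3 -c "
from h import *; lid()"
```

```text
t: 10.55
eef_pos: [547.0, 196.8, 187.8]
tcp_rot: [3.141, 0.001, -3.005]
ft_force: [-2.6, 0.3, 1.7]
opening: 0.005
grip_force: 1.1
t: 10.97
eef_pos: [573.8, 200.4, 204.8]
tcp_rot: [3.141, 0.0, -3.005]
ft_force: [-1.1, -0.1, 0.4]
opening: 0.009
grip_force: 0.5
t 10.97 at [573.8 200.4 204.8] F [-1.1 -0.1  0.4]
(-80, np.float64(-4.0), np.float64(1.0), np.float64(3.0)) (-60, np.float64(7.0), np.float64(43.0), np.float64(74.0)) (-40, np.float64(36.0), np.float64(42.0), np.float64(324.0)) (-20, np.float64(7.0), np.float64(42.0), np.float64(325.0)) (0, np.float64(28.0), np.float64(181.0), np.float64(323.0)) (20, np.float64(8.0), np.float64(148.0), np.float64(157.0)) (40, np.float64(20.0), np.float64(114.0), np.float64(124.0)) (60, np.float64(78.0), np.float64(85.0), np.float64(91.0)) (80, np.float64(-3.0), np.float64(-1.0), np.float64(1.0)) (100, np.float64(-3.0), np.float64(-0.0), np.float64(3.0)) (120, np.float64(-4.0), np.float64(-1.0), np.float64(3.0)) 
rear 68.9 [-62.7  58. ]
```

```bash
echo '[{"xyz":[-5, 0, 2], "aperture":0}, {"xyz":[-10, 0, 5], "aperture":0}, {"xyz":[-15, 0, 8], "aperture":0}, {"xyz":[-20, 0, 11], "aperture":0}, {"xyz":[-25, 0, 15], "aperture":0}]' > rows.txt && python3 steer.py rows.txt; echo '[{"xyz":[-5, 0, 2], "aperture":0}, {"xyz":[-10, 0, 4], "aperture":0}, {"xyz":[-15, 0, 6], "aperture":0}, {"xyz":[-20, 0, 8], "aperture":0}, {"xyz":[-25, 0, 10], "aperture":0}]' > rows.txt && python3 steer.py rows.txt; python3 -c "
from h import *; lid()"
```

```text
t: 11.43
eef_pos: [598.3, 203.7, 189.0]
tcp_rot: [3.142, -0.0, -3.005]
ft_force: [-1.8, 0.6, 1.0]
opening: 0.004
grip_force: 0.5
t: 11.85
eef_pos: [623.2, 207.1, 179.4]
tcp_rot: [3.142, 0.0, -3.005]
ft_force: [-0.9, -0.0, 0.1]
opening: 0.01
grip_force: 0.2
t 11.85 at [623.2 207.1 179.4] F [-0.9 -0.   0.1]
(-80, np.float64(-3.0), np.float64(0.0), np.float64(2.0)) (-60, np.float64(7.0), np.float64(41.0), np.float64(75.0)) (-40, np.float64(35.0), np.float64(38.0), np.float64(41.0)) (-20, np.float64(6.0), np.float64(34.0), np.float64(46.0)) (0, np.float64(8.0), np.float64(64.0), np.float64(299.0)) (20, np.float64(8.0), np.float64(41.0), np.float64(300.0)) (40, np.float64(8.0), np.float64(195.0), np.float64(298.0)) (60, np.float64(86.0), np.float64(112.0), np.float64(294.0)) (80, np.float64(-3.0), np.float64(-1.0), np.float64(2.0)) (100, np.float64(-3.0), np.float64(-1.0), np.float64(2.0)) (120, np.float64(-4.0), np.float64(-2.0), np.float64(1.0)) 
rear 68.9 [-62.7  55.3]
```

```bash
echo '[{"xyz":[-5, 0, 0], "aperture":0}, {"xyz":[-10, 0, 0], "aperture":0}, {"xyz":[-15, 0, 0], "aperture":0}, {"xyz":[-20, 0, 0], "aperture":0}, {"xyz":[-25, 0, 0], "aperture":0}]' > rows.txt && python3 steer.py rows.txt; echo '[{"xyz":[-5, 0, 0], "aperture":0}, {"xyz":[-10, 0, 0], "aperture":0}, {"xyz":[-14, 0, 0], "aperture":0}, {"xyz":[-18, 0, 0], "aperture":0}, {"xyz":[-22, 0, 0], "aperture":0}]' > rows.txt && python3 steer.py rows.txt; python3 -c "
from h import *; lid()"
```

```text
t: 12.32
eef_pos: [648.0, 210.5, 179.7]
tcp_rot: [3.142, 0.0, -3.005]
ft_force: [-0.1, 0.3, -0.7]
opening: 0.006
grip_force: 0.0
t: 12.73
eef_pos: [669.5, 213.4, 179.5]
tcp_rot: [3.142, -0.0, -3.005]
ft_force: [-0.4, 0.2, -0.9]
opening: 0.003
grip_force: 0.0
t 12.73 at [669.5 213.4 179.5] F [-0.4  0.2 -0.9]
(-80, np.float64(-4.0), np.float64(-1.0), np.float64(2.0)) (-60, np.float64(6.0), np.float64(41.0), np.float64(76.0)) (-40, np.float64(32.0), np.float64(39.0), np.float64(41.0)) (-20, np.float64(7.0), np.float64(33.0), np.float64(45.0)) (0, np.float64(7.0), np.float64(59.0), np.float64(67.0)) (20, np.float64(8.0), np.float64(37.0), np.float64(44.0)) (40, np.float64(5.0), np.float64(10.0), np.float64(289.0)) (60, np.float64(4.0), np.float64(75.0), np.float64(299.0)) (80, np.float64(-1.0), np.float64(115.0), np.float64(299.0)) (100, np.float64(-2.0), np.float64(163.0), np.float64(294.0)) (120, np.float64(-3.0), np.float64(-1.0), np.float64(1.0)) 
rear 66.4 [-62.6  57.9]
```

```bash
echo '[{"xyz":[20, 0, -10], "aperture":0}, {"xyz":[35, 0, -40], "aperture":0}, {"xyz":[35, 0, -80], "aperture":0}, {"xyz":[35, 0, -110], "aperture":0}, {"xyz":[35, 0, -120], "aperture":0}]' > rows.txt && python3 steer.py rows.txt; echo '[{"xyz":[35, 0, 0], "aperture":0}, {"xyz":[70, 0, 0], "aperture":0}, {"xyz":[105, 0, 0], "aperture":0}, {"xyz":[140, 0, 0], "aperture":0}, {"xyz":[175, 0, 0], "aperture":0}]' > rows.txt && python3 steer.py rows.txt; echo '[{"aperture":0}, {"aperture":0}]' > rows.txt && python3 steer.py rows.txt; python3 -c "
from h import *; lid()
p,d=viewer.read_camera('scene'); cv2.imwrite('pics/s5.png',p[:,:,::-1])
p0=cv2.imread('pics/scene0.png')
for n,z in (('scene',0),):
  P0=cloud(n,np.load('pics/scene0.npy'));P1=cloud(n,d)
  for o,yaw,h in (((596,204),.137,75),((598,-92),-.208,60)):
    c,s=np.cos(yaw),np.sin(yaw)
    for P in (P0,P1):
      q=P.reshape(-1,3)-[*o,0]; L=np.c_[q[:,0]*c+q[:,1]*s,-q[:,0]*s+q[:,1]*c,q[:,2]]
      f=L[(L[:,2]>15)&(L[:,2]<h-8)&(abs(L[:,0])<90)&(L[:,1]>h+5)&(L[:,1]<135)]
      print(o,len(f),np.percentile(f[:,0],[2,98]).round(1),np.median(f[:,1]).round(1))
"
```

```text
t: 13.2
eef_pos: [635.3, 208.9, 305.1]
tcp_rot: [3.141, 0.007, -3.005]
ft_force: [-0.0, -0.5, 0.7]
opening: 0.002
grip_force: 0.0
t: 13.62
eef_pos: [459.2, 184.5, 298.9]
tcp_rot: [3.142, -0.001, -3.005]
ft_force: [0.5, 0.9, 0.3]
opening: 0.005
grip_force: 0.0
t: 13.78
eef_pos: [460.1, 184.8, 300.0]
tcp_rot: [3.141, 0.001, -3.005]
ft_force: [0.5, -0.1, 0.8]
opening: 0.001
grip_force: 0.0
t 13.78 at [460.1 184.8 300. ] F [ 0.5 -0.1  0.8]
(-80, np.float64(-3.0), np.float64(-0.0), np.float64(3.0)) (-60, np.float64(8.0), np.float64(40.0), np.float64(76.0)) (-40, np.float64(34.0), np.float64(39.0), np.float64(42.0)) (-20, np.float64(7.0), np.float64(34.0), np.float64(47.0)) (0, np.float64(8.0), np.float64(60.0), np.float64(65.0)) (20, np.float64(6.0), np.float64(36.0), np.float64(44.0)) (40, np.float64(5.0), np.float64(9.0), np.float64(41.0)) (60, np.float64(2.0), np.float64(73.0), np.float64(78.0)) (80, np.float64(-3.0), np.float64(110.0), np.float64(127.0)) (100, np.float64(-2.0), np.float64(157.0), np.float64(176.0)) (120, np.float64(-4.0), np.float64(-1.0), np.float64(2.0)) 
rear 67.0 [-62.7  57.9]
(596, 204) 301 [-68.7  54.9] 116.6
(596, 204) 547 [-62.7  58.1] 116.1
(598, -92) 253 [-49.   47.6] 75.4
(598, -92) 250 [-49.   48.3] 75.5
```

View pics/s5.png

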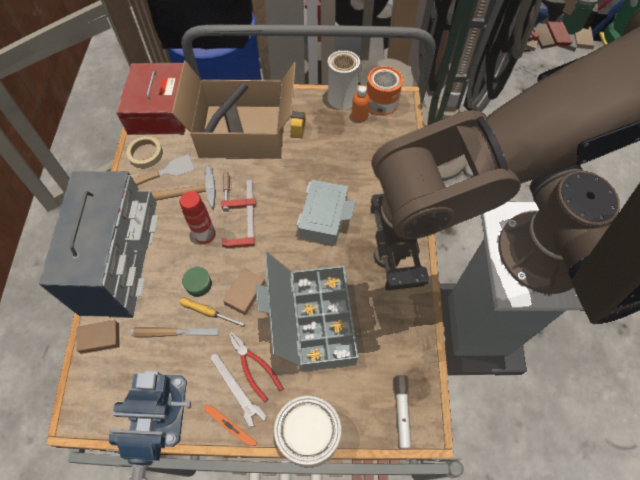

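The small case is shut (325,212) and the large lid is open and leaning back (280,310). The robot is clear of both and the other items look undisturbed. Handing in.

```bash
python3 -c "
from cell import env, viewer, state; print(env.job_done())"
```

```text
the job is handed in; nothing more can be done
None
```

I handed the job in at about 14 s: the small lid is shut, then the large lid was pushed open and rests on its stop, but the large case slid back about 5 mm (peak wrist force about 17 N); the small case and the other items look undisturbed.

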